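# Stow the last indicator in the parts tray and clear the feed lane

### The arm

A 6-joint arm with a two-finger parallel gripper is mounted at the origin on the work surface. World frame = base frame: x ahead of the robot, y to its left, z up, the work surface at z = 0. Lengths are in m, angles in rad, forces in N, time in s.
With the tool pointing down it reaches from about 0.325 to 0.775 m from the base axis. Payload 5.5 kg.
Tool frame: the origin (TCP) lies midway between the tips of the shut fingers; the grasp point (between the pads) lies 19 mm behind it; z points along the fingers, y is the direction in which the jaws open and shut (so a half turn about z gives the same grasp; the last joint's range is limited). The gripper opens to 85 mm and grips with 20 to 120 N. Pads are 22 mm wide; open, the fingers measure 114 mm over their backs; the gripper's body (76 mm by 85 mm) begins 54 mm behind the grasp point. The pads swing forward as they close: fully open they stand 13 mm farther back than shut.
Start: joints at [-1.382, 0.091, 1.231, -0, 1.82, -0.057], TCP at [0.146, -0.582, 0.231] pointing down, gripper open.
Joint ranges: [-2.87, 2.87], [-0.86, 2.18], [0.17, 2.46], [-1.51, 4.65], [0.06, 2.69], [-2.65, 2.65]. Speed limits (rad/s): [2.57, 2.57, 3.01, 3.14, 3.14, 3.14].

### API

Orientations are given as [roll, pitch, yaw] about the fixed x, y, z axes, in that order (R = Rz(yaw) Ry(pitch) Rx(roll)).
In Python, from rig import get_obs, camera, get_calibration, finish_job gives the robot as it stands.
- The arm moves only by the tool step_arm, never from a script. Its argument "increments" is one flat list of numbers, 7 for each row, row after row: the closure, from 0 (fully open) to 1 (shut), then the shift along the tool's x, y, z in mm, then the turn, a rotation vector about the tool's x, y, z in rad. A call has 1 to 20 rows; each row is the pose to reach, as a shift and turn from the pose commanded when the call began, along the tool's axes at that moment; what a row does not reach only later rows make up. A row lasts 1/8 s, in which the tool goes at most 62.5 mm and 10.7 degrees, less where a joint would pass 70% of its speed; a pose out of reach is approached as far as the arm can. A call with a gripper value outside its range is refused whole. The fingers move at their own pace and stop on an object; "force" is the grip in N (left out, the last holds). Time passes only in rows, so rows that repeat a pose let the fingers close. It gives the time, the measured TCP pose, the force and the opening at its end, in the units of the state.
- get_obs(): the state, without advancing time (a new reading comes with each control period).
- camera(name): name is "scene" or "side" or "wrist"; returns the picture (384x512x3 uint8, red, green, blue); there is no depth.
- get_calibration(name): a dict with "fovy" (degrees; the focal length in pixels is half the picture's height over the tangent of half this angle, whatever the lens; pixels are square), "cx", "cy" (the principal point, pixels), "R" (3x3) and "t" (3): a world point X has camera coordinates R X + t. Camera axes: x right, y down, z forward; pixel columns grow to the right and rows downward; lengths in m; the calibration is good to about 2 mm. A picture is of the moment at which its call begins: read the wrist's pose just before it. get_calibration takes no time and is no camera call; for the wrist camera it gives the pose at the moment of the call.
- finish_job(): hands the job in, once; it reports no verdict.
The state is a dict: "t": time; "joints": joint angles; "dq": joint speeds; "effort": joint torques, N m; "position": TCP position; "ee_rot": TCP orientation; "contact_force": force on the tool from outside, world axes, zero at the start; "torque": the same for the moment, N m; "gripper_width": finger opening in m.
Only numpy, scipy, OpenCV 4.12 (cv2) and the standard library are available. Lean on these libraries where they do the work, as an engineer would, in place of code of your own. Each camera call takes 0.05 s, during which the arm holds its last target.

### The job

Clear the feed lane of the machine: set the removed position indicator down, without dropping it, upright on the floor of the parts tray in the free place among the parts, touching none of them with it or with the gripper. Slide the tray, without lifting it, off the lane into the one gap between the bolted-down machine units that is wide enough, wholly beyond the steel edge strip, and touch none of the units. At the end everything stands upright in the tray, and the tray lies flat and free of the gripper.

Things in the scene. Friction and masses are not known exactly. Their poses are not given: they have to be found in the camera images.
- indicator_center (a point): Position indicator taken off the machine: black housing 34 (its x) by 52 (its y), 34 tall, sloped counter window at its +y end; from the middle of its top a hexagonal steel spindle 14 across (grip it along its x or y) stands up 32 (66 in all). Loose, 140 to 240 g. Point on the spindle axis, 33 above its underside; z up. Starts upright on the lane, left or right of the tray.
- indicator: The same indicator; origin at the centre of its underside.
- tray: Open sheet-steel parts tray, 130 (its x) by 220 (its y), walls 35 tall and 3 thick, floor 3 thick. Origin at the centre of its underside. Loaded 0.8 to 1.2 kg; slides on the bed with about 5 to 14 N. Five parts stand in two rows (along its y, 31 either side of centre) of three places, 70 apart; one of the six places is free, a different one each time.
- tray_near_left (a point): Bottom outer corner of the tray, near left as seen from the robot (near = tray -x, left = tray +y).
- tray_near_right (a point): Bottom outer corner of the tray, near right as seen from the robot (near = tray -x, left = tray +y).
- tray_far_left (a point): Bottom outer corner of the tray, far left as seen from the robot (near = tray -x, left = tray +y).
- tray_far_right (a point): Bottom outer corner of the tray, far right as seen from the robot (near = tray -x, left = tray +y).
- part_bearing: Part in the tray: flanged bearing lying flat: grey flange 42 across, 6 thick, with a boss 30 across on it, 16 tall in all. Origin at the centre of its underside.
- part_knob: Part in the tray: black six-lobed clamping knob 40 across and 14 thick lying on its face with a steel stud 8 thick pointing up, 32 tall in all. Origin at the centre of its underside.
- part_collar: Part in the tray: black shaft collar (ring), 36 outside, 18 bore, 18 tall, lying flat. Origin at the centre of its underside.
- part_block: Part in the tray: black clamp block, 28 (its x) by 42 (its y), 24 tall, with a screw head 13 mm across the washer standing 6.5 above it. Origin at the centre of its underside.
- part_sleeve: Part in the tray: steel sleeve standing on end, 26 across, 30 tall. Origin at the centre of its underside.
- lane_edge (a point): Point on the far edge of the flush steel strip bounding the feed lane (grey, 212 wide, runs left to right before the robot), at bed height. x points across the strip, off the lane, away from the robot; y runs along the edge, up to 2 degrees askew. Things slide over it freely. A low guide shaft runs behind the units, over 180 beyond the edge.
- unit_adjuster: Machine unit bolted to the bed behind the lane, on a black base plate 120 (its x) by 200 (its y), 12 thick; nothing reaches outside the plate's outline. stroke adjuster: black block with white air fittings and a position indicator on it; up to 118 tall. Origin at the centre of the plate's underside; near side about 28 beyond the lane edge.
- unit_roller: Machine unit bolted to the bed behind the lane, on a black base plate 120 (its x) by 200 (its y), 12 thick; nothing reaches outside the plate's outline. flanged roller unit: black block with a round grey flange and shaft, and a clamp with a star knob; up to 97 tall. Origin at the centre of the plate's underside; near side about 28 beyond the lane edge.
- unit_left_corner (a point): Machine unit bolted to the bed behind the lane, on a black base plate 120 (its x) by 200 (its y), 12 thick; nothing reaches outside the plate's outline. pressure roller unit (three rubber rollers under a plate), the left end of the row; 100 tall. Point: bottom corner of the plate nearest the robot and the middle of the row; the plate lies beyond it in x and to the left (+y).
- unit_right_corner (a point): Machine unit bolted to the bed behind the lane, on a black base plate 120 (its x) by 200 (its y), 12 thick; nothing reaches outside the plate's outline. air preparation unit (two regulators with a gauge), the right end of the row; 114 tall. Point: bottom corner of the plate nearest the robot and the middle of the row; the plate lies beyond it in x and to the right (-y).

How it is judged:
By the outcome, as a careful person would: the job done as asked, in the order asked, and still so for the second after the job is handed in, with the robot touching nothing.
It also fails if it takes over 72 s, if anything falls off the work surface, if the arm or the gripper's body presses on something with over 40 N, if the wrist force passes 120 N, or if a joint passes its speed limit or range.

## Working session

There is one attempt and no reset: what is moved stays moved. The work goes in short steps, Python scripts to look and compute and a tool call to move; the robot and the scene stay as the last step left them, time stands still between calls to the robot, and variables do not carry over. Pictures are saved under pics/ and viewed, and the job is handed in when it is done.

Besides the shell and the picture viewer there is one more tool, called after "Request:" as name(argument=value, ...), one argument or row to a line, values as JSON. step_arm: Moves the arm, as the interface text tells. Its arguments: {"type":"object","properties":{"increments":{"type":"array"},"force":{"type":"number"}},"required":["increments"]}

```bash
ls; mkdir -p pics
python3 - <<'E'
from rig import *
import cv2
print(get_obs())
for n in ["scene","side","wrist"]:
    c=get_calibration(n); print(n,c)
    cv2.imwrite(f"pics/{n}0.png",cv2.cvtColor(camera(n),cv2.COLOR_RGB2BGR))
E
```

```text
pics
{'t': 0.0, 'joints': array([-1.38168530e+00,  9.18737067e-02,  1.23194468e+00,  1.96339726e-05,
        1.81981052e+00, -5.67280537e-02]), 'dq': array([-0.00152669, -0.00024215,  0.00060588, -0.0002619 , -0.00153935,
       -0.00142091]), 'effort': array([ 2.57038128e-04, -4.58735669e+01, -4.18018091e+01, -1.67699250e-04,
        1.16313837e-02,  5.70868878e-06]), 'position': array([ 0.14595345, -0.58166544,  0.23010879]), 'ee_rot': array([-3.13956075e+00, -1.34458390e-04,  2.45843767e-01]), 'contact_force': array([0.41018142, 0.17470261, 0.39155328]), 'torque': array([ 0.01130828, -0.09039133,  0.01183099]), 'gripper_width': 0.08538397525473769}
scene {'fovy': 46.89785168881954, 'cx': 251.47311664479662, 'cy': 193.318072314307, 'R': array([[ 0.55297302,  0.83313761,  0.01012687],
       [ 0.66504552, -0.43401927, -0.60773492],
       [-0.50193156,  0.34279584, -0.79407539]]), 't': array([-0.30662661, -0.32173075,  1.46461565])}
side {'fovy': 50.09289068001071, 'cx': 252.60852960788353, 'cy': 188.41655317787826, 'R': array([[ 0.94569044, -0.32490871, -0.01019419],
       [-0.20055715, -0.55849439, -0.80489804],
       [ 0.25582498,  0.7632289 , -0.59332557]]), 't': array([-0.53145233,  0.14971717,  1.18798812])}
wrist {'fovy': 71.98755198526199, 'cx': 259.6391968055635, 'cy': 188.5664419213952, 'R': array([[ 2.43664050e-01, -9.69859290e-01, -8.87891392e-04],
       [-9.31840153e-01, -2.34365874e-01,  2.77031708e-01],
       [-2.68889867e-01, -6.66752952e-02, -9.60860367e-01]]), 't': array([-0.59904819, -0.03648672,  0.37801068])}
```

View pics/scene0.png

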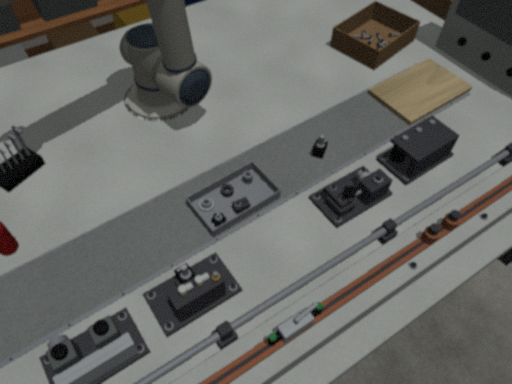

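View pics/side0.png

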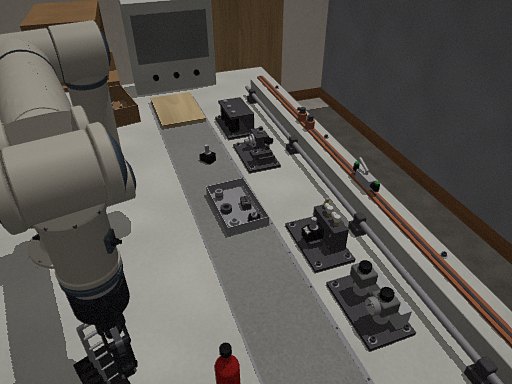

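View pics/wrist0.png

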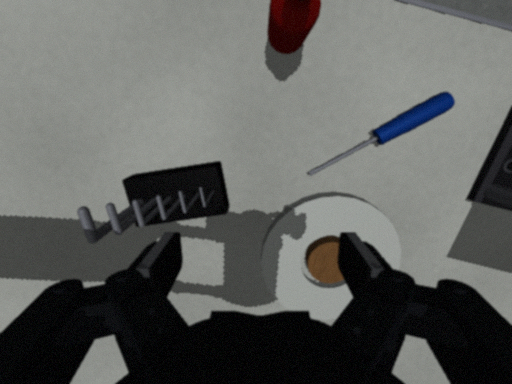

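The scene view shows the lane with the tray at about (233,198) and the indicator at (320,146). The units are at (418,150), (350,190), (193,290) and (95,350), and the wide gap lies between (350,190) and (193,290). Next I'll enlarge the views and measure.

```bash
cat > h.py <<'E'
import numpy as np, cv2
from rig import *
def K(c,h=384):
    f=h/2/np.tan(np.radians(c['fovy'])/2); return f,c['cx'],c['cy']
def ray(c,u,v,z):
    f,cx,cy=K(c); R=np.array(c['R']);t=np.array(c['t'])
    d=R.T@np.array([(u-cx)/f,(v-cy)/f,1]); o=-R.T@t
    return o+d*(z-o[2])/d[2]
def proj(c,X):
    f,cx,cy=K(c); p=np.array(c['R'])@np.array(X)+np.array(c['t'])
    return np.array([f*p[0]/p[2]+cx,f*p[1]/p[2]+cy])
def tri(c1,p1,c2,p2):
    P=[]
    for c in(c1,c2):
        f,cx,cy=K(c);P.append(np.array([[f,0,cx],[0,f,cy],[0,0,1]])@np.c_[c['R'],c['t']])
    X=cv2.triangulatePoints(P[0],P[1],np.array(p1,float).reshape(2,1),np.array(p2,float).reshape(2,1))[:,0]
    return X[:3]/X[3]
def crop(src,box,s,out):
    im=cv2.imread(src); x0,y0,x1,y1=box
    cv2.imwrite(out,cv2.resize(im[y0:y1,x0:x1],None,fx=s,fy=s,interpolation=cv2.INTER_CUBIC))
E
python3 - <<'E'
from h import *
crop("pics/scene0.png",(170,120,370,250),4,"pics/sc_a.png")
crop("pics/scene0.png",(130,230,290,340),5,"pics/sc_b.png")
crop("pics/scene0.png",(300,110,460,230),5,"pics/sc_c.png")
crop("pics/side0.png",(190,80,350,200),5,"pics/sd_a.png")
c=get_calibration("scene")
for n,p in dict(tray_tr=(188,204),adj=(146,295),ind=(320,155),roller=(310,197),robot=(155,98)).items(): print(n,ray(c,*p,0))
E
```

```text
tray_tr [ 4.41590743e-01 -1.31243549e-01  1.11022302e-16]
adj [ 0.62001057 -0.34001811  0.        ]
ind [4.97006670e-01 2.81916578e-01 1.11022302e-16]
roller [0.60368908 0.16043146 0.        ]
robot [ 0.00184922 -0.01475984  0.        ]
```

View pics/sc_a.png

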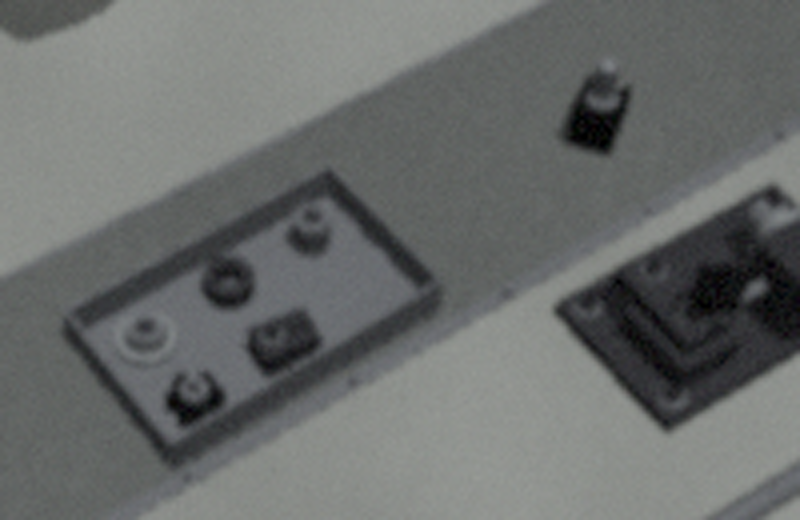

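View pics/sc_b.png

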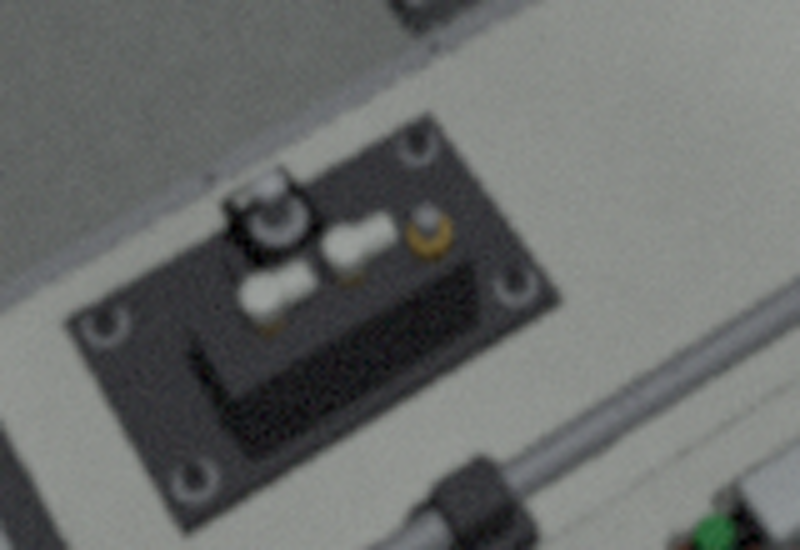

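View pics/sc_c.png

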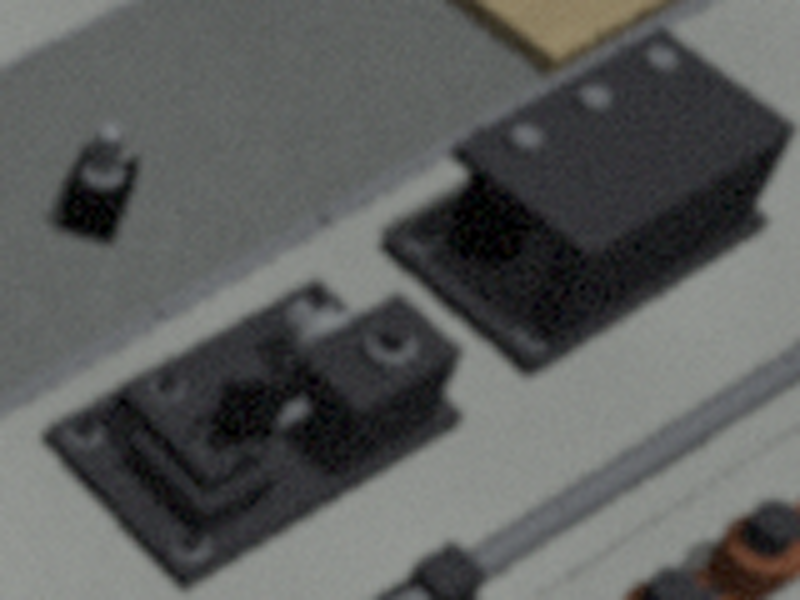

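View pics/sd_a.png

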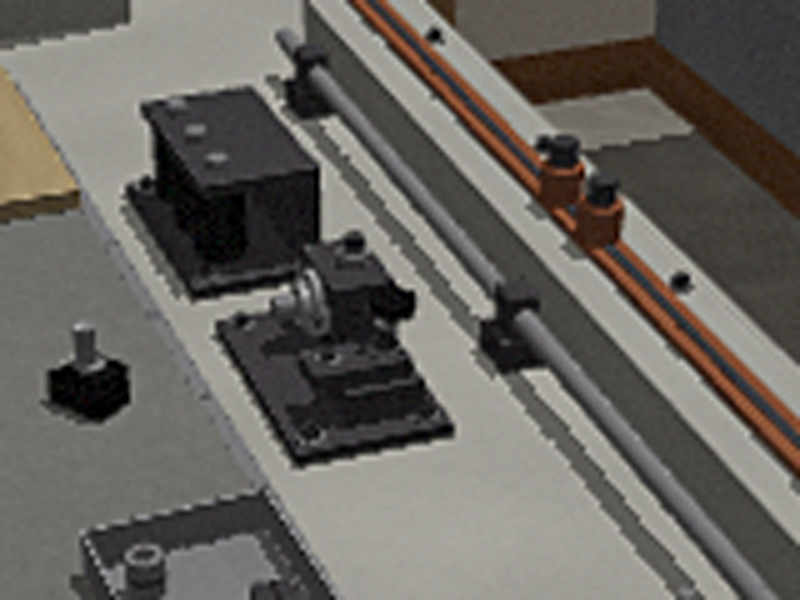

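The tray's free place is the far-left one (tray +x, +y). The near row holds bearing, collar and sleeve, and the far row holds knob and block. The indicator stands left of the tray, at about (0.49, 0.28). First metric estimates next.

Run:
```python
from h import *
c=get_calibration("scene")
A=lambda x,y:(170+x/4-.4,120+y/4-.4)
B=lambda x,y:(130+x/5-.4,230+y/5-.4)
C=lambda x,y:(300+x/5-.4,110+y/5-.4)
def pr(n,p,z): print(n,np.round(ray(c,*p,z),4)[:2])
# tray rim corners outer z=.035
for n,p in dict(nr=(67,324),nl=(328,172),fl=(440,290),fr=(172,450)).items(): pr("rim "+n,A(*p),.035)
for n,p in dict(fl=(440,305),fr=(175,465)).items(): pr("bot "+n,A(*p),0)
for n,p in dict(nl=(428,115),fl=(560,300),fr=(187,535),nr=(65,323)).items(): pr("adj "+n,B(*p),.006)
for n,p in dict(nl=(318,285),nr=(45,437),fr=(187,588),fl=(460,420)).items(): pr("rol "+n,C(*p),.008)
pr("left c",C(383,245),.006); 
for p in [(190,478),(352,382),(506,294),(780,134)]: pr("edge screw",A(*p),0)
for p in [(0,300),(540,0)]: pr("edge",B(*p),0)
pr("ind top",A(607,66),.066); pr("ind base",A(604,90),.034)
for n,p in dict(l=(562,137),b=(607,153)).items(): pr("indbot "+n,A(*p),0)
```

```text
rim nr [ 0.4539 -0.1388]
rim nl [0.4369 0.0781]
rim fl [0.5649 0.0828]
rim fr [ 0.5757 -0.1308]
bot fl [0.5548 0.0927]
bot fr [ 0.5663 -0.1254]
adj nl [ 0.6143 -0.148 ]
adj fl [ 0.7338 -0.147 ]
adj fr [ 0.7376 -0.3442]
adj nr [ 0.6169 -0.346 ]
rol nl [0.6054 0.3525]
rol nr [0.6058 0.1527]
rol fr [0.7236 0.1539]
rol fl [0.7215 0.3513]
left c [0.602  0.4072]
edge screw [ 0.5799 -0.1223]
edge screw [0.5749 0.006 ]
edge screw [0.572  0.1366]
edge screw [0.5636 0.3983]
edge [ 0.5864 -0.3664]
edge [ 0.5843 -0.063 ]
ind top [0.4844 0.2858]
ind base [0.4799 0.2922]
indbot l [0.4773 0.2601]
indbot b [0.508  0.2781]
```

Run:
```python
from h import *
from scipy.spatial.transform import Rotation as Ro
c=get_calibration("wrist");o=get_obs()
T=Ro.from_euler('xyz',o['ee_rot']).as_matrix()
R=np.array(c['R']);t=np.array(c['t'])
print("cam pos in tool",T.T@(-R.T@t-o['position']),"fwd in tool",T.T@R[2])
print(T)
```

```text
cam pos in tool [ 0.06988939 -0.00063719 -0.14250394] fwd in tool [-2.77130211e-01  9.36143602e-04  9.60831915e-01]
[[ 9.69955235e-01  2.43283298e-01 -2.79778875e-04]
 [ 2.43283443e-01 -9.69954114e-01  1.47747600e-03]
 [ 8.80725647e-05 -1.50115115e-03 -9.99998869e-01]]
```

Request:
step_arm(
  increments=[0, 380, -450, -70, 0, 0, 0.176, 0, 380, -450, -70, 0, 0, 0.176, 0, 380, -450, -70, 0, 0, 0.176, 0, 380, -450, -70, 0, 0, 0.176, 0, 380, -450, -70, 0, 0, 0.176, 0, 380, -450, -70, 0, 0, 0.176, 0, 380, -450, -70, 0, 0, 0.176, 0, 380, -450, -70, 0, 0, 0.176, 0, 380, -450, -70, 0, 0, 0.176, 0, 380, -450, -70, 0, 0, 0.176, 0, 380, -450, -70, 0, 0, 0.176, 0, 380, -450, -70, 0, 0, 0.176, 0, 380, -450, -70, 0, 0, 0.176, 0, 380, -450, -70, 0, 0, 0.176],
)

```text
t: 1.9
position: [0.4048, -0.0539, 0.3012]
ee_rot: [3.142, 0.0, 0.068]
contact_force: [0.2, 0.6, -0.0]
gripper_width: 0.0854
```

Run:
```python
from h import *
import pickle
c=get_calibration("wrist"); im=camera("wrist")
pickle.dump(c,open("w1.pkl","wb"))
cv2.imwrite("pics/w1r.png",cv2.cvtColor(im,cv2.COLOR_RGB2BGR))
crop("pics/w1r.png",(0,0,512,384),1.5,"pics/w1.png")
```

```text
(no output)
```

View pics/w1.png

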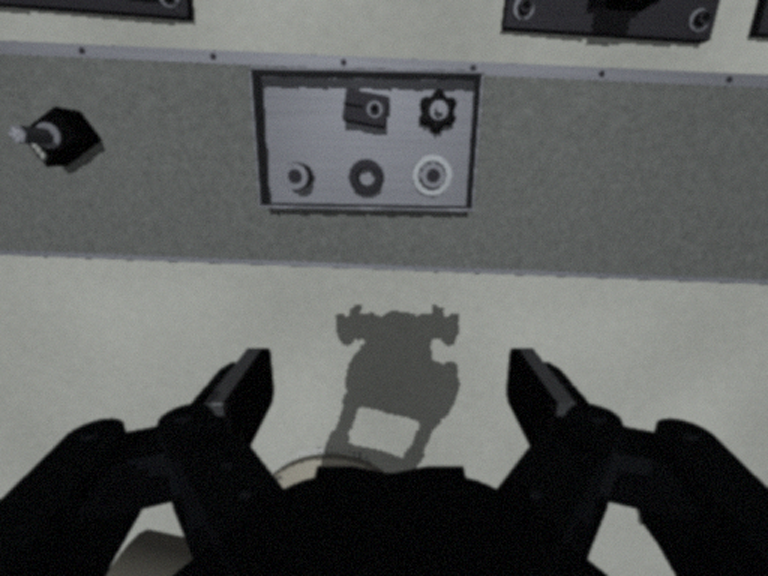

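The wrist view shows the tray rim corners at about (252,72), (480,75), (473,208) and (262,206) in the 1.5x picture. The free place is upper left, the indicator is at (65,135), and the lane edge runs along y≈45 to 75. I'll measure these and then move nearer to the indicator.

Run:
```python
from h import *
import pickle
c=pickle.load(open("w1.pkl","rb"))
A=lambda x,y:((x+.5)/1.5-.5,(y+.5)/1.5-.5)
def pr(n,p,z): print(n,np.round(ray(c,*A(*p),z),4)[:2])
for n,p in dict(fl=(252,71),fr=(480,75),nr=(472,211),nl=(262,207)).items(): pr("rim "+n,p,.035)
for n,p in dict(nr=(467,214),nl=(270,211)).items(): pr("bot "+n,p,0)
pr("rol nr",(192,21),.006); pr("adj nl",(502,31),.006)
pr("edge l",(5,42),0);pr("edge r",(760,75),0)
for p in [(82,50),(212,56),(343,62),(473,68),(601,74),(729,79)]: pr("screw",p,0)
pr("ind top",(15,133),.066);pr("ind spindle base",(48,135),.034)
for p in [(103,138),(68,166)]: pr("ind bottom",p,0)
for n,p in dict(block=(367,108),knob=(437,110),sleeve=(299,177),collar=(366,178),bearing=(432,175)).items(): pr(n,p,.02)
```

```text
rim fl [0.5528 0.0847]
rim fr [ 0.564  -0.1272]
rim nr [ 0.4389 -0.1355]
rim nl [0.4283 0.078 ]
bot nr [ 0.4322 -0.1378]
bot nl [0.4206 0.0801]
rol nr [0.5981 0.1507]
adj nl [ 0.6101 -0.149 ]
edge l [0.5688 0.3394]
edge r [ 0.591  -0.4168]
screw [0.5669 0.2644]
screw [0.5703 0.1356]
screw [0.5739 0.0048]
screw [ 0.5775 -0.126 ]
screw [ 0.5809 -0.2559]
screw [ 0.5853 -0.3866]
ind top [0.4822 0.2871]
ind spindle base [0.4832 0.284 ]
ind bottom [0.4849 0.2544]
ind bottom [0.4537 0.2955]
block [ 0.5304 -0.0227]
knob [ 0.5333 -0.0918]
sleeve [0.4599 0.0439]
collar [ 0.4636 -0.0252]
bearing [ 0.4712 -0.0929]
```

Request:
step_arm(
  increments=[0, 58, -308, 110, 0, 0, -0.532, 0, 58, -308, 110, 0, 0, -0.532, 0, 58, -308, 110, 0, 0, -0.532, 0, 58, -308, 110, 0, 0, -0.532, 0, 58, -308, 110, 0, 0, -0.532, 0, 58, -308, 110, 0, 0, -0.532, 0, 58, -308, 110, 0, 0, -0.532, 0, 58, -308, 110, 0, 0, -0.532, 0, 58, -308, 110, 0, 0, -0.532],
)

```text
t: 3.08
position: [0.4421, 0.257, 0.1925]
ee_rot: [3.141, -0.002, 0.6]
contact_force: [-0.2, 0.9, 0.1]
gripper_width: 0.0856
```

Run:
```python
from h import *
import pickle
c=get_calibration("wrist"); im=camera("wrist")
pickle.dump(c,open("w2.pkl","wb"))
cv2.imwrite("pics/w2r.png",cv2.cvtColor(im,cv2.COLOR_RGB2BGR))
crop("pics/w2r.png",(0,0,512,384),1.5,"pics/w2.png")
```

```text
(no output)
```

View pics/w2.png

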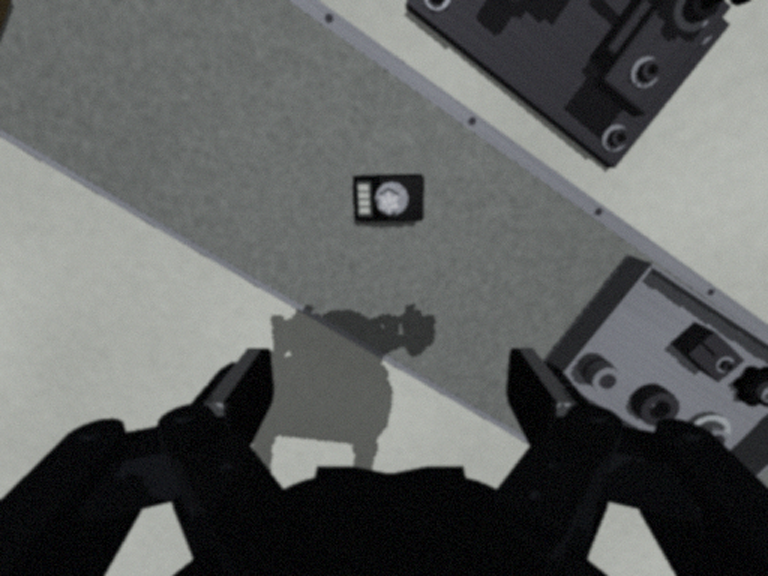

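The indicator sits at about (388,199) in the 1.5x picture, nearly aligned with the tool. Its window faces left (its +y is toward the tool's -y) and the spindle top is at (392,200).

Run:
```python
from h import *
import pickle
c=pickle.load(open("w2.pkl","rb"))
g=cv2.imread("pics/w2r.png",0)
sub=np.zeros_like(g); sub[105:160,220:300]=g[105:160,220:300]
m=((sub<40)&(sub>0)).astype(np.uint8)
m=cv2.morphologyEx(m,cv2.MORPH_CLOSE,np.ones((9,9)))
cs,_=cv2.findContours(m,0,2); k=max(cs,key=cv2.contourArea); r=cv2.minAreaRect(k); print(r)
b=cv2.boxPoints(r)
W=[ray(c,*p,.03)[:2] for p in b]
for i in range(4):
    d=W[(i+1)%4]-W[i]; print(b[i],np.round(W[i],4),np.linalg.norm(d).round(4),np.degrees(np.arctan2(d[1],d[0])).round(1))
# spindle bright
s=((sub>110)).astype(np.uint8); s[:,:250]=0
n,l,st,ce=cv2.connectedComponentsWithStats(s)
for i in range(1,n):
    if st[i][4]>20: print(st[i],ce[i],ray(c,*ce[i],.066).round(4),ray(c,*ce[i],.05).round(4))
crop("pics/w2r.png",(225,105,295,160),10,"pics/w2c.png")
```

```text
((258.5, 132.0), (30.0, 45.0), 90.0)
[236. 117.] [0.4809 0.3159] 0.0502 -55.6
[281. 117.] [0.5092 0.2745] 0.0333 -144.3
[281. 147.] [0.4822 0.2551] 0.0517 124.4
[236. 147.] [0.453  0.2978] 0.0333 33.0
[250 105  22  10  69] [258.28985507 111.36231884] [0.4998 0.2986 0.066 ] [0.4999 0.2987 0.05  ]
[268 105  13  10  39] [274.64102564 108.        ] [0.5114 0.2873 0.066 ] [0.5121 0.2867 0.05  ]
[286 105  14  15 110] [292.66363636 112.29090909] [0.5181 0.2704 0.066 ] [0.5192 0.2688 0.05  ]
[251 122  21  21 323] [260.82662539 131.77089783] [0.4851 0.2855 0.066 ] [0.4843 0.2848 0.05  ]
[284 123   4  18  40] [285.325 132.   ] [0.4987 0.2652 0.066 ] [0.4987 0.2633 0.05  ]
[288 132   8  16  57] [291.14035088 139.84210526] [0.4958 0.2559 0.066 ] [0.4956 0.2534 0.05  ]
[279 144  10  12  30] [282.76666667 149.4       ] [0.4832 0.2572 0.066 ] [0.4823 0.2548 0.05  ]
[283 153  11   7  26] [288.61538462 156.38461538] [0.4808 0.2481 0.066 ] [0.4797 0.2452 0.05  ]
[250 154   8   6  24] [253.125 157.125] [0.4597 0.2777 0.066 ] [0.4573 0.2765 0.05  ]
```

View pics/w2c.png

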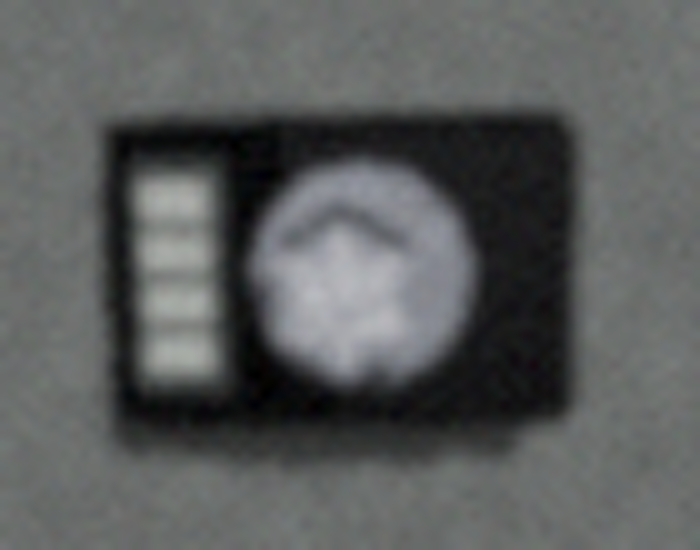

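Run:
```python
from h import *
import pickle
c=pickle.load(open("w2.pkl","rb"))
P=lambda x,y:(225+(x+.5)/10-.5,105+(y+.5)/10-.5)
a=ray(c,*P(362,273),.036); b=ray(c,*P(342,302),.066); print(a,b)
box=(ray(c,236,117,.034)+ray(c,281,117,.034)+ray(c,281,146,.034)+ray(c,236,146,.034))/4;print(box)
cs=get_calibration("scene")
print(tri(cs,(170+607/4-.4,120+66/4-.4),c,P(342,302)))
o=get_obs();p=o['position']; print(p,o['ee_rot'])
from scipy.spatial.transform import Rotation as Ro
T=Ro.from_euler('xyz',o['ee_rot']).as_matrix()
print(T.T@(np.array([*((a+b)/2)[:2],.038])-p))
```

```text
[0.48340663 0.2842596  0.036     ] [0.48151638 0.28559923 0.066     ]
[0.48200661 0.28632741 0.034     ]
[0.48275783 0.28662184 0.06448798]
[0.44199798 0.25713639 0.19236778] [ 3.14113712e+00 -1.73549283e-03  5.99819850e-01]
[ 0.04882112 -0.00017035  0.15445268]
```

Request:
step_arm(
  increments=[0, 25, 0, 30, 0, 0, 0, 0, 49, 0, 70, 0, 0, 0, 0, 49, 0, 110, 0, 0, 0, 0, 49, 0, 140, 0, 0, 0, 0, 49, 0, 153, 0, 0, 0, 0, 49, 0, 153, 0, 0, 0, 0.5, 49, 0, 153, 0, 0, 0, 1, 49, 0, 153, 0, 0, 0, 1, 49, 0, 153, 0, 0, 0, 1, 49, 0, 153, 0, 0, 0, 1, 49, 0, 153, 0, 0, 0, 1, 49, 0, 153, 0, 0, 0, 1, 49, 0, 153, 0, 0, 0],
  force=40,
)

```text
t: 4.75
position: [0.4821, 0.2861, 0.0387]
ee_rot: [3.141, -0.001, 0.602]
contact_force: [-0.1, -0.8, 2.9]
gripper_width: 0.0133
```

Run:
```python
from h import *
o=get_obs();print(o['position'],o['ee_rot'],o['gripper_width'],o['contact_force'])
cv2.imwrite("pics/w3r.png",cv2.cvtColor(camera("wrist"),cv2.COLOR_RGB2BGR))
cv2.imwrite("pics/s3r.png",cv2.cvtColor(camera("side"),cv2.COLOR_RGB2BGR))
a=cv2.imread("pics/w3r.png"); b=cv2.resize(cv2.imread("pics/s3r.png")[110:206,150:278],(512,384))
cv2.imwrite("pics/c3.png",cv2.resize(np.hstack([a,b]),(800,300)))
```

```text
[0.48205135 0.28608044 0.03867799] [ 3.14149131e+00 -6.10105652e-04  6.01768324e-01] 0.013331147323087999 [-0.09522829 -0.8283705   2.85232726]
```

View pics/c3.png

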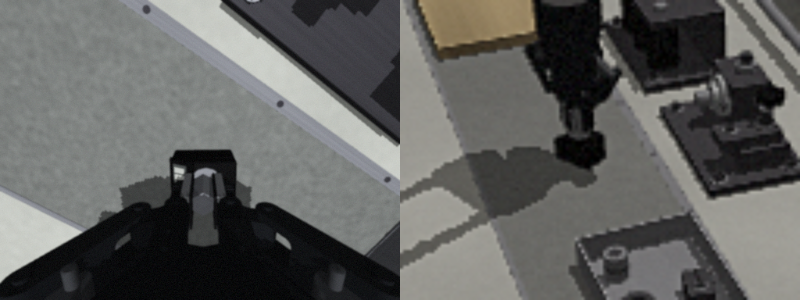

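Request:
step_arm(
  increments=[1, 0, 0, -10, 0, 0, 0, 1, 0, 0, -40, 0, 0, 0, 1, 0, 0, -80, 0, 0, 0, 1, -25, 29, -120, 0, 0, 0.08, 1, -51, 57, -150, 0, 0, 0.16, 1, -76, 86, -160, 0, 0, 0.24, 1, -101, 115, -160, 0, 0, 0.32, 1, -126, 144, -160, 0, 0, 0.4, 1, -152, 172, -160, 0, 0, 0.48, 1, -170, 193, -160, 0, 0, 0.53, 1, -177, 201, -160, 0, 0, 0.549, 1, -177, 201, -160, 0, 0, 0.549, 1, -177, 201, -160, 0, 0, 0.549],
)

```text
t: 6.48
position: [0.4498, 0.0209, 0.1982]
ee_rot: [-3.141, 0.0, 0.054]
contact_force: [0.5, 0.2, -2.1]
gripper_width: 0.0131
```

Run:
```python
from h import *
import pickle
o=get_obs();print(o['position'],o['ee_rot'],o['gripper_width'],o['contact_force'])
c=get_calibration("wrist"); im=camera("wrist")
pickle.dump(c,open("w4.pkl","wb"))
cv2.imwrite("pics/w4r.png",cv2.cvtColor(im,cv2.COLOR_RGB2BGR))
crop("pics/w4r.png",(0,0,512,384),1.5,"pics/w4.png")
```

```text
[0.44978916 0.02094065 0.19819772] [-3.14103824e+00  2.34461283e-04  5.42695491e-02] 0.013073094591480762 [ 0.51788333  0.17060675 -2.14271377]
```

View pics/w4.png

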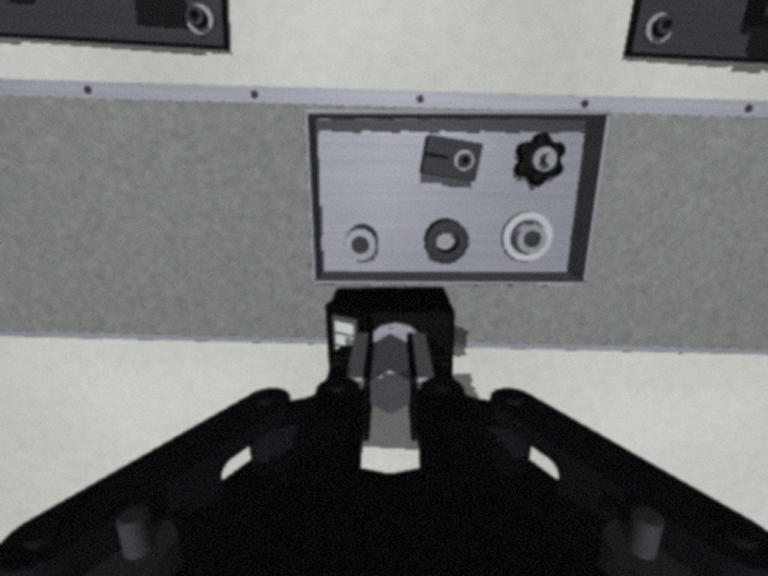

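The held indicator is level and the tray is in full view. Rim corners are at about (308,113), (607,115), (585,283) and (316,281), and the free place is around (362,155).

Run:
```python
from h import *
import pickle
c=pickle.load(open("w4.pkl","rb"))
A=lambda x,y:((x+.5)/1.5-.5,(y+.5)/1.5-.5)
pos={}
for n,p,z in [("fl",(308,113),.035),("fr",(607,115),.035),("nr",(585,283),.035),("nl",(316,281),.035),
 ("flinfloor",(319,130),.003),("block c",(451,160),.015),("block screw",(464,160),.0335),("knobstud",(544,159),.035),("sleeve",(360,245),.033),("sleevefar",(362,243),.03),("collar",(446,240),.02),("bearing",(532,238),.019),("bearing fl",(527,237),.009),
 ("rol",(229,50),.006),("adj",(626,57),.006),("edge L",(0,80),0),("edge R",(767,102),0)]:
    pos[n]=ray(c,*A(*p),z); print(n,pos[n][:2].round(4))
ce=sum(pos[k] for k in("fl","fr","nr","nl"))/4; print("centre",ce)
for a,b in(("nr","nl"),("fr","fl")):
    d=pos[b]-pos[a];print(np.linalg.norm(d),np.arctan2(-d[0],d[1]))
for a,b in(("nr","fr"),("nl","fl")):
    d=pos[b]-pos[a];print(np.linalg.norm(d),np.arctan2(d[1],d[0]))
y=.05
print("free",ce[0]+.031*np.cos(y)-.07*np.sin(y),ce[1]+.031*np.sin(y)+.07*np.cos(y))
g=cv2.imread("pics/w4r.png")
crop("pics/w4r.png",(195,65,415,200),3.6,"pics/w4c.png")
```

```text
fl [0.5544 0.0854]
fr [ 0.5648 -0.1281]
nr [ 0.44   -0.1362]
nl [0.4299 0.0793]
flinfloor [0.546 0.083]
block c [ 0.5286 -0.0226]
block screw [ 0.5286 -0.0295]
knobstud [ 0.5325 -0.0879]
sleeve [0.4607 0.0453]
sleevefar [0.4618 0.0439]
collar [ 0.4661 -0.0238]
bearing [ 0.4714 -0.0941]
bearing fl [ 0.4706 -0.0934]
rol [0.5984 0.1503]
adj [ 0.6101 -0.1485]
edge L [0.5692 0.3319]
edge R [ 0.5863 -0.2699]
centre [ 0.49728349 -0.02487079  0.035     ]
0.2157951954609015 0.04683503313022722
0.21374160282426477 0.048442847277436016
0.12503857605276114 0.06532703358335822
0.12467380870479451 0.04890614101893463
free 0.524746210197328 0.04659108164907651
```

View pics/w4c.png

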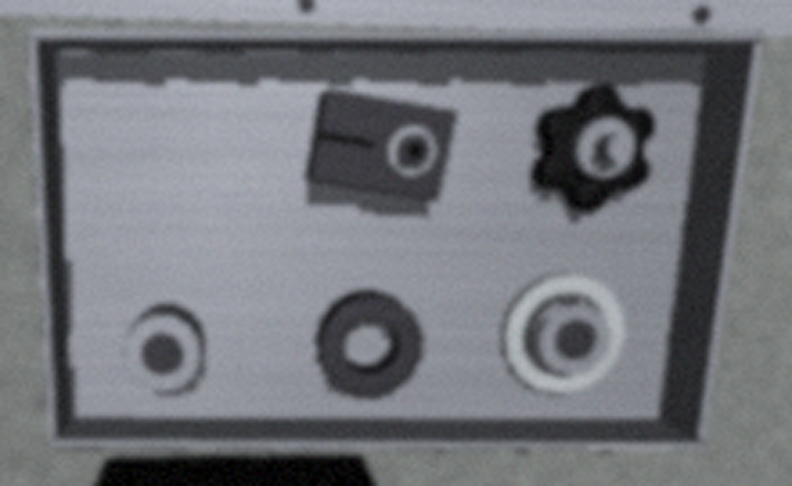

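Request:
step_arm(
  increments=[1, 25, -7, 0, 0, 0, 0, 1, 50, -14, 0, 0, 0, 0, 1, 70, -19, 0, 0, 0, 0, 1, 76, -20.5, 10, 0, 0, 0, 1, 76, -20.5, 40, 0, 0, 0, 1, 76, -20.5, 70, 0, 0, 0, 1, 76, -20.5, 100, 0, 0, 0, 1, 76, -20.5, 125, 0, 0, 0, 1, 76, -20.5, 140, 0, 0, 0, 1, 76, -20.5, 148, 0, 0, 0, 1, 76, -20.5, 148, 0, 0, 0, 1, 76, -20.5, 148, 0, 0, 0],
)

```text
t: 8.02
position: [0.5252, 0.0446, 0.0515]
ee_rot: [3.142, -0.002, 0.053]
contact_force: [-0.7, -0.5, -1.3]
gripper_width: 0.0128
```

Run:
```python
from h import *
o=get_obs();print(o['position'],o['ee_rot'],o['gripper_width'],o['contact_force'])
cv2.imwrite("pics/w5r.png",cv2.cvtColor(camera("wrist"),cv2.COLOR_RGB2BGR))
cv2.imwrite("pics/s5r.png",cv2.cvtColor(camera("side"),cv2.COLOR_RGB2BGR))
cv2.imwrite("pics/c5r.png",cv2.cvtColor(camera("scene"),cv2.COLOR_RGB2BGR))
a=cv2.resize(cv2.imread("pics/w5r.png"),(400,300)); b=cv2.resize(cv2.imread("pics/s5r.png")[160:244,190:302],(400,300));d=cv2.resize(cv2.imread("pics/c5r.png")[145:253,170:314],(400,300))
cv2.imwrite("pics/c5.png",np.vstack([np.hstack([a,b]),np.hstack([d,d*0])]))
```

```text
[0.52521587 0.04461656 0.05149254] [ 3.14154530e+00 -1.91270782e-03  5.28273422e-02] 0.012805020935147229 [-0.66563387 -0.47558394 -1.30526186]
```

View pics/c5.png

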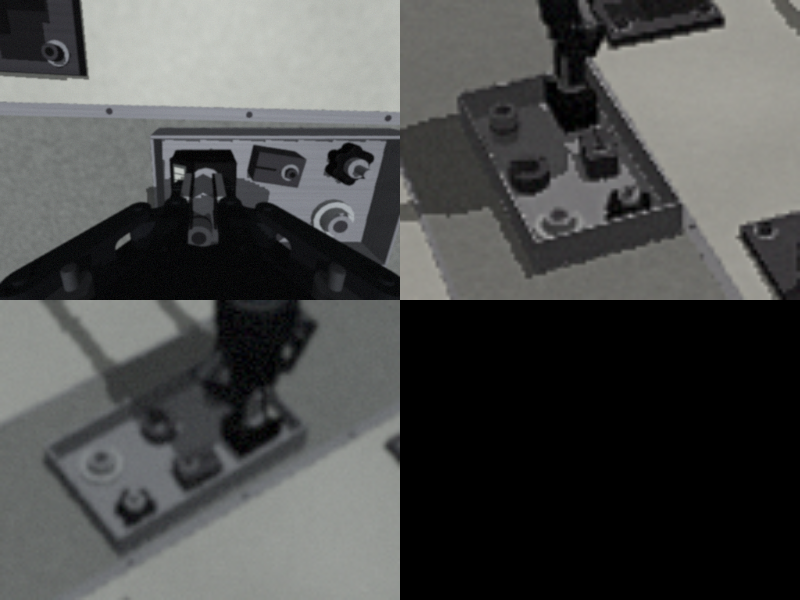

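The indicator is inside the walls and clear of the block, with its underside about 10 mm above the tray floor. I'll lower it slowly.

Request:
step_arm(
  increments=[1, 0, 0, 4, 0, 0, 0, 1, 0, 0, 7, 0, 0, 0, 1, 0, 0, 8.5, 0, 0, 0, 1, 0, 0, 9.2, 0, 0, 0, 1, 0, 0, 9.2, 0, 0, 0, 1, 0, 0, 9.2, 0, 0, 0],
)

```text
t: 8.93
position: [0.5246, 0.0445, 0.0417]
ee_rot: [3.141, -0.0, 0.053]
contact_force: [-4.2, -0.9, 4.9]
gripper_width: 0.0133
```

Request:
step_arm(
  increments=[0.8, 0, 0, 0, 0, 0, 0, 0.65, 0, 0, 0, 0, 0, 0, 0.55, 0, 0, 0, 0, 0, 0, 0.55, 0, 0, 0, 0, 0, 0, 0.55, 0, 0, -10, 0, 0, 0, 0.55, 0, 0, -40, 0, 0, 0, 0.55, 0, 0, -80, 0, 0, 0, 0.55, -30, 15, -130, 0, 0, 0, 0.55, -60, 35, -170, 0, 0, 0, 0.55, -80, 55, -180, 0, 0, 0, 0.55, -80, 55, -180, 0, 0, 0, 0.55, -80, 55, -180, 0, 0, 0],
)

```text
t: 10.42
position: [0.4477, -0.0143, 0.2208]
ee_rot: [-3.141, -0.0, 0.053]
contact_force: [-0.8, 0.4, 0.5]
gripper_width: 0.0382
```

Run:
```python
from h import *
import pickle
o=get_obs();print(o['position'],o['ee_rot'],o['gripper_width'],o['contact_force'])
c=get_calibration("wrist"); im=camera("wrist")
pickle.dump(c,open("w6.pkl","wb"))
cv2.imwrite("pics/w6r.png",cv2.cvtColor(im,cv2.COLOR_RGB2BGR))
crop("pics/w6r.png",(0,0,512,384),1.5,"pics/w6.png")
```

```text
[ 0.44773005 -0.01427357  0.22084925] [-3.14121357e+00 -3.50595544e-05  5.26733227e-02] 0.03824525628499064 [-0.7859048   0.37842654  0.51229442]
```

View pics/w6.png

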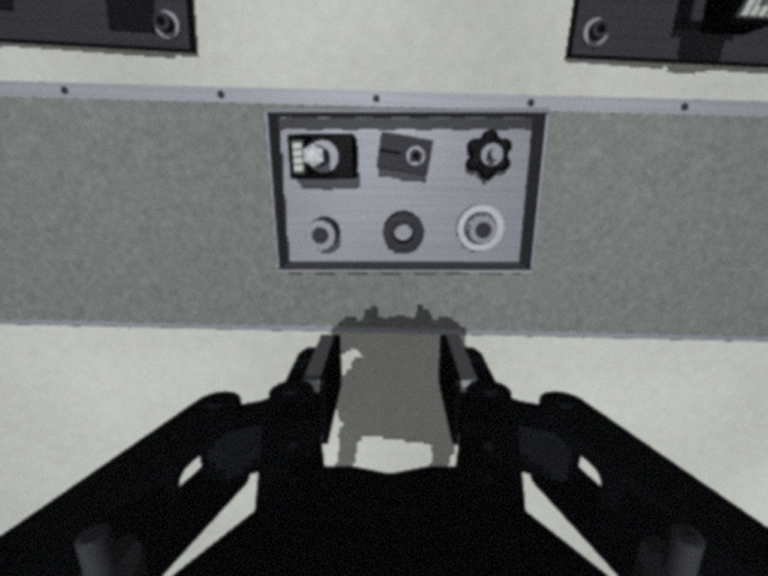

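The indicator stands upright in its place (320,157), clear of the block (404,155) and the walls. The gap centre is at y≈0.002 and the tray centre at y≈-0.025. So I'll first push the right-hand end wall about 27 mm to the left with both open fingers, then push the near wall into the gap.

Request:
step_arm(
  increments=[0, 5, 16, 0, 0, 0, -0.17, 0, 10, 32, 0, 0, 0, -0.34, 0, 14, 48, 0, 0, 0, -0.51, 0, 19, 64, 0, 0, 0, -0.68, 0, 24, 80, 0, 0, 0, -0.85, 0, 29, 96, 0, 0, 0, -1.02, 0, 34, 112, 0, 0, 0, -1.19, 0, 38, 128, 0, 0, 0, -1.36, 0, 44, 146, 0, 0, 0, -1.5, 0, 48, 160, 0, 0, 0, -1.57, 0, 48, 160, 50, 0, 0, -1.57, 0, 48, 160, 100, 0, 0, -1.57, 0, 48, 160, 100, 0, 0, -1.57, 0, 48, 160, 100, 0, 0, -1.57],
)

```text
t: 12.22
position: [0.5048, -0.1716, 0.1226]
ee_rot: [3.141, 0.0, 1.624]
contact_force: [0.7, -1.2, 0.2]
gripper_width: 0.0855
```

Run:
```python
from h import *
import pickle
o=get_obs();print(o['position'],o['ee_rot'],o['gripper_width'],o['contact_force'])
c=pickle.load(open("w6.pkl","rb"))
A=lambda x,y:((x+.5)/1.5-.5,(y+.5)/1.5-.5)
for p in [(269,113),(547,112),(532,269),(280,268)]: print(ray(c,*A(*p),.035)[:2].round(4))
print("rol",ray(c,*A(196,52),.006),"adj",ray(c,*A(568,58),.006))
c=get_calibration("wrist"); im=camera("wrist")
pickle.dump(c,open("w7.pkl","wb"))
cv2.imwrite("pics/w7r.png",cv2.cvtColor(im,cv2.COLOR_RGB2BGR))
crop("pics/w7r.png",(0,0,512,384),1.5,"pics/w7.png")
```

```text
[ 0.50477014 -0.1716396   0.12256422] [3.14054272e+00 4.13631093e-04 1.62352339e+00] 0.0854940993330271 [ 0.74792305 -1.15847631  0.19793417]
[0.5536 0.0844]
[ 0.5656 -0.1285]
[ 0.4418 -0.1359]
[0.4313 0.0788]
rol [0.59915798 0.14984342 0.006     ] adj [ 0.61072801 -0.14927855  0.006     ]
```

View pics/w7.png

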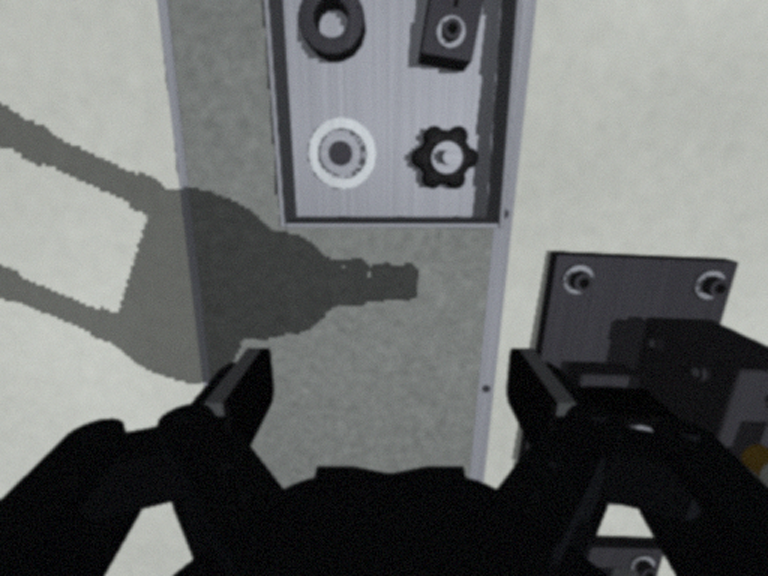

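Request:
step_arm(
  increments=[0, 0, 0, 50, 0, 0, 0, 0, 0, 0, 90, 0, 0, 0, 0, 0, 0, 110, 0, 0, 0, 0, 0, 0, 117, 0, 0, 0, 0, 0, 0, 117, 0, 0, 0, 0, 8, 0, 117, 0, 0, 0, 0, 16, 0, 117, 0, 0, 0, 0, 20, 0, 117, 0, 0, 0, 0, 24, 0, 117, 0, 0, 0, 0, 28, 0, 117, 0, 0, 0, 0, 32, 0, 117, 0, 0, 0, 0, 32, 0, 117, 0, 0, 0],
)

```text
t: 13.78
position: [0.5023, -0.1402, 0.0042]
ee_rot: [3.141, 0.001, 1.623]
contact_force: [0.6, -2.7, 0.1]
gripper_width: 0.0861
```

Run:
```python
from h import *
import pickle
o=get_obs();print(o['position'],o['ee_rot'],o['gripper_width'],o['contact_force'])
c=get_calibration("wrist"); im=camera("wrist")
pickle.dump(c,open("w8.pkl","wb"))
cv2.imwrite("pics/w8r.png",cv2.cvtColor(im,cv2.COLOR_RGB2BGR))
crop("pics/w8r.png",(0,0,512,384),1.5,"pics/w8.png")
```

```text
[ 0.50230309 -0.14024297  0.00419819] [3.14143912e+00 9.28332408e-04 1.62258431e+00] 0.08609381094173119 [ 0.55755774 -2.66510734  0.1467189 ]
```

View pics/w8.png

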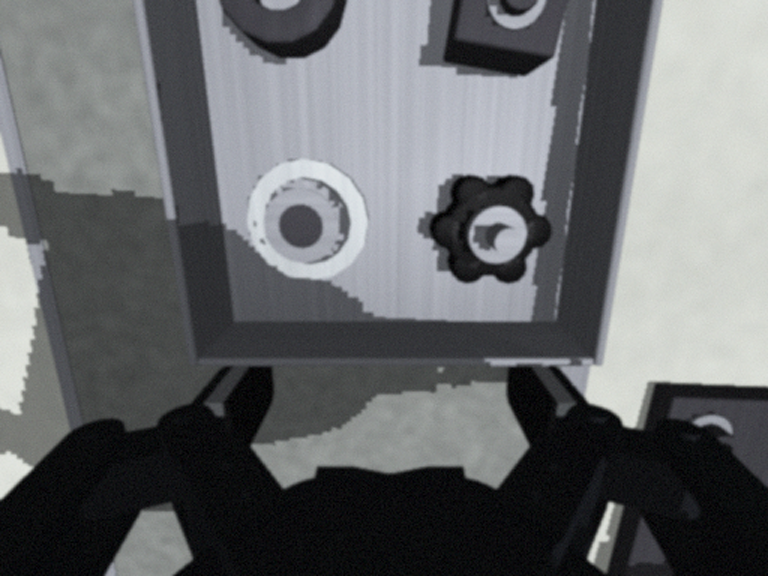

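Both fingers are at the tray's right wall (rim at y≈360), inside its ends, and the force shows first contact. Next is the 27 mm push.

Request:
step_arm(
  increments=[0, 2, 0, 0, 0, 0, 0, 0, 4, 0, 0, 0, 0, 0, 0, 7, 0, 0, 0, 0, 0, 0, 10, 0, 0, 0, 0, 0, 0, 13, 0, 0, 0, 0, 0, 0, 16, 0, 0, 0, 0, 0, 0, 19, 0, 0, 0, 0, 0, 0, 22, 0, 0, 0, 0, 0, 0, 25, 0, 0, 0, 0, 0, 0, 27, 0, 0, 0, 0, 0, 0, 27, 0, 0, 0, 0, 0],
)

```text
t: 15.2
position: [0.5009, -0.1132, 0.0042]
ee_rot: [3.141, 0.001, 1.623]
contact_force: [0.4, -4.9, -0.0]
gripper_width: 0.0853
```

Request:
step_arm(
  increments=[0, -12, 0, 0, 0, 0, 0, 0, -25, 0, 0, 0, 0, 0, 0, -25, 0, -50, 0, 0, 0, 0, -25, 0, -110, 0, 0, 0, 0, -25, 0, -170, 0, 0, 0, 0, -25, 0, -215, 0, 0, 0.1, 0, 0, -18, -215, 0, 0, 0.28, 0, 20, -35, -215, 0, 0, 0.46, 0, 40, -50, -215, 0, 0, 0.64, 0, 60, -65, -215, 0, 0, 0.82, 0, 80, -80, -215, 0, 0, 1.0, 0, 100, -95, -215, 0, 0, 1.18, 0, 120, -105, -215, 0, 0, 1.36, 0, 120, -105, -215, 0, 0, 1.5, 0, 120, -105, -215, 0, 0, 1.57, 0, 120, -105, -215, 0, 0, 1.57, 0, 120, -105, -215, 0, 0, 1.57],
)

```text
t: 17.32
position: [0.3898, 0.0013, 0.219]
ee_rot: [-3.141, 0.0, 0.054]
contact_force: [-0.5, -0.7, 0.4]
gripper_width: 0.0856
```

Run:
```python
from h import *
import pickle
o=get_obs();print(o['position'],o['ee_rot'],o['gripper_width'],o['contact_force'])
c=get_calibration("wrist"); im=camera("wrist")
pickle.dump(c,open("w9.pkl","wb"))
cv2.imwrite("pics/w9r.png",cv2.cvtColor(im,cv2.COLOR_RGB2BGR))
crop("pics/w9r.png",(0,0,512,384),1.5,"pics/w9.png")
```

```text
[0.38982749 0.00127273 0.21904711] [-3.14132070e+00  2.32479564e-04  5.38826548e-02] 0.08555462178227899 [-0.51672465 -0.73105681  0.38832514]
```

View pics/w9.png

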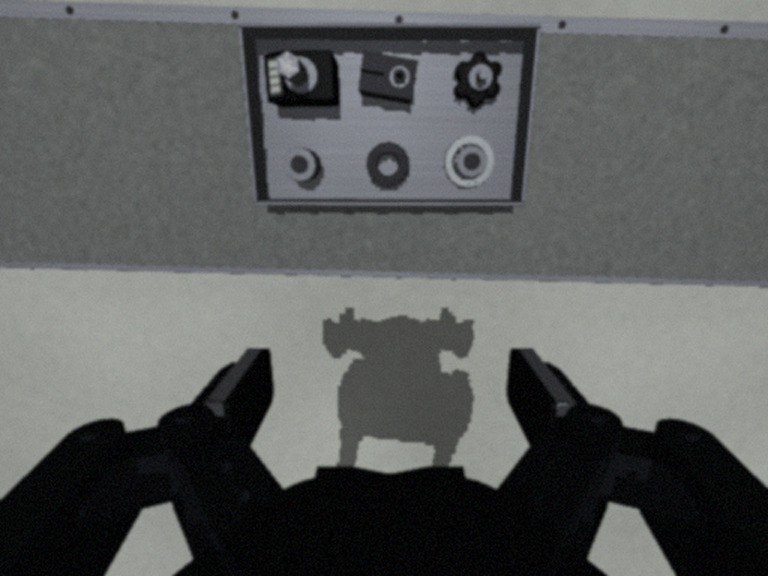

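Run:
```python
from h import *
import pickle
c=pickle.load(open("w9.pkl","rb"))
A=lambda x,y:((x+.5)/1.5-.5,(y+.5)/1.5-.5)
r={n:ray(c,*A(*p),.035)[:2] for n,p in dict(fl=(242,28),fr=(540,28),nr=(520,205),nl=(257,205)).items()}
print({k:v.round(4) for k,v in r.items()}, sum(r.values())/4)
d=r['nl']-r['nr'];print(np.arctan2(-d[0],d[1])); d=r['fl']-r['fr'];print(np.arctan2(-d[0],d[1]))
```

```text
{'fl': array([0.5513, 0.1173]), 'fr': array([ 0.563 , -0.0979]), 'nr': array([ 0.437 , -0.1018]), 'nl': array([0.4254, 0.1113])} [0.49420268 0.00721665]
0.05415149187666284
0.0543332090698984
```

Request:
step_arm(
  increments=[0, 0, 0, 60, 0, 0, 0, 0, 0, 0, 120, 0, 0, 0, 0, 0, 0, 170, 0, 0, 0, 0, 0, 0, 205, 0, 0, 0, 0, 0, 0, 214, 0, 0, 0, 0, 0, 0, 214, 0, 0, 0, 0, 10, 0.5, 214, 0, 0, 0, 0, 18, 1, 214, 0, 0, 0, 0, 21, 1.2, 214, 0, 0, 0, 0, 24, 1.4, 214, 0, 0, 0, 0, 27, 1.5, 214, 0, 0, 0, 0, 30, 1.7, 214, 0, 0, 0, 0, 34, 1.9, 214, 0, 0, 0.001, 0, 38, 2.1, 214, 0, 0, 0.002, 0, 43, 2.4, 214, 0, 0, 0.003, 0, 48, 2.7, 214, 0, 0, 0.004, 0, 53, 3.0, 214, 0, 0, 0.005, 0, 57, 3.2, 214, 0, 0, 0.006, 0, 60, 3.4, 214, 0, 0, 0.006, 0, 60, 3.4, 214, 0, 0, 0.006],
)

```text
t: 19.88
position: [0.4487, 0.0013, 0.005]
ee_rot: [-3.141, 0.003, 0.047]
contact_force: [-6.0, 0.4, 4.4]
gripper_width: 0.0856
```

Run:
```python
from h import *
o=get_obs();print(o['position'],o['ee_rot'],o['gripper_width'],o['contact_force'])
cv2.imwrite("pics/w10.png",cv2.cvtColor(camera("wrist"),cv2.COLOR_RGB2BGR))
```

```text
[0.44874025 0.00134375 0.00499169] [-3.14128732  0.00345848  0.04692824] 0.08560771480615224 [-6.00224326  0.39134499  4.41628558]
```

View pics/w10.png

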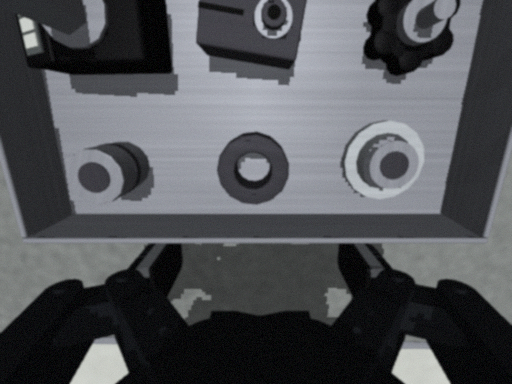

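Both fingers bear evenly on the near wall (rim at y≈238), and all parts and the indicator are upright. Continuing the push.

Request:
step_arm(
  increments=[0, 3, 0.2, 0, 0, 0, 0.001, 0, 7, 0.4, 0, 0, 0, 0.001, 0, 12, 0.6, 0, 0, 0, 0.002, 0, 18, 0.9, 0, 0, 0, 0.003, 0, 24, 1.2, 0, 0, 0, 0.004, 0, 30, 1.5, 0, 0, 0, 0.005, 0, 36, 1.8, 0, 0, 0, 0.006, 0, 42, 2.2, 0, 0, 0, 0.006, 0, 48, 2.5, 0, 0, 0, 0.007, 0, 54, 2.8, 0, 0, 0, 0.008, 0, 60, 3.1, 0, 0, 0, 0.009, 0, 66, 3.4, 0, 0, 0, 0.01, 0, 72, 3.7, 0, 0, 0, 0.01, 0, 78, 4, 0, 0, 0, 0.011, 0, 84, 4.3, 0, 0, 0, 0.012, 0, 90, 4.6, 0, 0, 0, 0.013, 0, 95, 4.9, 0, 0, 0, 0.014, 0, 98, 5.1, 0, 0, 0, 0.014, 0, 100, 5.2, 0, 0, 0, 0.014, 0, 100, 5.2, 0, 0, 0, 0.014],
)

```text
t: 22.42
position: [0.5487, 0.0008, 0.005]
ee_rot: [-3.141, 0.004, 0.033]
contact_force: [-6.6, -0.1, 5.5]
gripper_width: 0.0852
```

Run:
```python
from h import *
o=get_obs();print(o['position'],o['ee_rot'],o['gripper_width'],o['contact_force'])
cv2.imwrite("pics/s11r.png",cv2.cvtColor(camera("side"),cv2.COLOR_RGB2BGR))
cv2.imwrite("pics/c11r.png",cv2.cvtColor(camera("scene"),cv2.COLOR_RGB2BGR))
b=cv2.resize(cv2.imread("pics/s11r.png")[130:280,180:380],(400,300));d=cv2.resize(cv2.imread("pics/c11r.png")[140:290,170:370],(400,300))
cv2.imwrite("pics/c11.png",np.hstack([d,b]))
```

```text
[0.54865202 0.00084664 0.00495841] [-3.1412938   0.0039      0.03291841] 0.08520423677312391 [-6.63890367 -0.11255607  5.45745839]
```

View pics/c11.png

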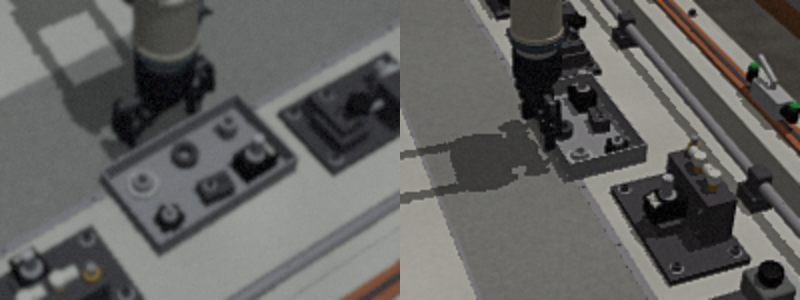

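The tray is entering the gap with clearance on both sides and nothing has toppled. Last 39 mm, then back off and check.

Request:
step_arm(
  increments=[0, 3, 0.1, 0, 0, 0, 0, 0, 7, 0.3, 0, 0, 0, 0.001, 0, 12, 0.5, 0, 0, 0, 0.001, 0, 18, 0.7, 0, 0, 0, 0.002, 0, 24, 0.9, 0, 0, 0, 0.002, 0, 30, 1.1, 0, 0, 0, 0.003, 0, 35, 1.3, 0, 0, 0, 0.003, 0, 38, 1.4, 0, 0, 0, 0.003, 0, 39, 1.5, 0, 0, 0, 0.003, 0, 39, 1.5, 0, 0, 0, 0.003, 0, 34, 1.5, 0, 0, 0, 0.003, 0, 15, 1.5, 0, 0, 0, 0.003, 0, -20, 1.5, 0, 0, 0, 0.003, 0, -20, 1.5, -60, 0, 0, 0.003, 0, -20, 1.5, -120, 0, 0, 0.003, 0, -20, 1.5, -180, 0, 0, 0.003, 0, -20, 1.5, -210, 0, 0, 0.003, 0, -20, 1.5, -210, 0, 0, 0.003, 0, -20, 1.5, -210, 0, 0, 0.003],
)

```text
t: 24.9
position: [0.5297, -0.0014, 0.2134]
ee_rot: [-3.141, 0.002, 0.03]
contact_force: [-0.8, 0.6, -0.6]
gripper_width: 0.085
```

Run:
```python
from h import *
import pickle
o=get_obs();print(o['position'],o['ee_rot'],o['gripper_width'],o['contact_force'])
c=get_calibration("wrist"); im=camera("wrist")
pickle.dump(c,open("w12.pkl","wb"))
cv2.imwrite("pics/w12r.png",cv2.cvtColor(im,cv2.COLOR_RGB2BGR))
cv2.imwrite("pics/s12r.png",cv2.cvtColor(camera("side"),cv2.COLOR_RGB2BGR))
cv2.imwrite("pics/c12r.png",cv2.cvtColor(camera("scene"),cv2.COLOR_RGB2BGR))
crop("pics/w12r.png",(0,0,512,384),1.5,"pics/w12.png")
crop("pics/c12r.png",(170,160,370,290),4,"pics/c12.png")
```

```text
[ 0.52973445 -0.0013973   0.21344223] [-3.14141843e+00  1.82875549e-03  2.97670632e-02] 0.0849514189412146 [-0.75215426  0.56555714 -0.61940382]
```

View pics/w12.png

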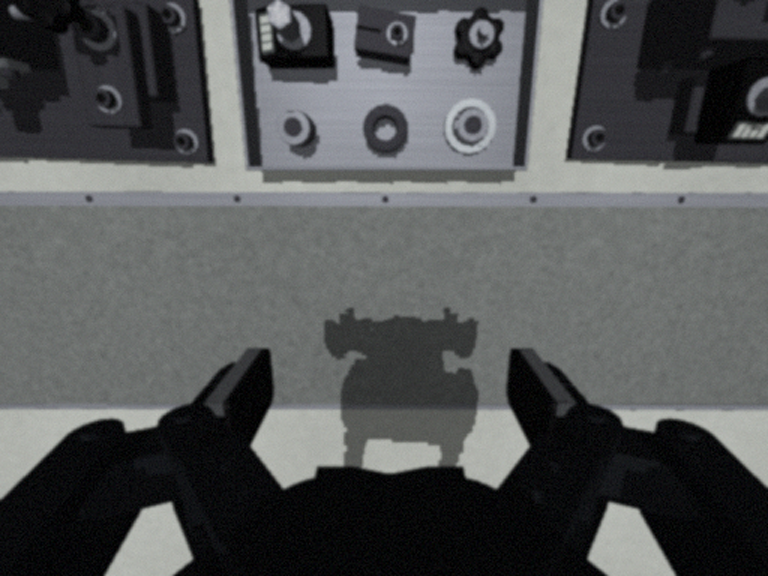

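View pics/c12.png

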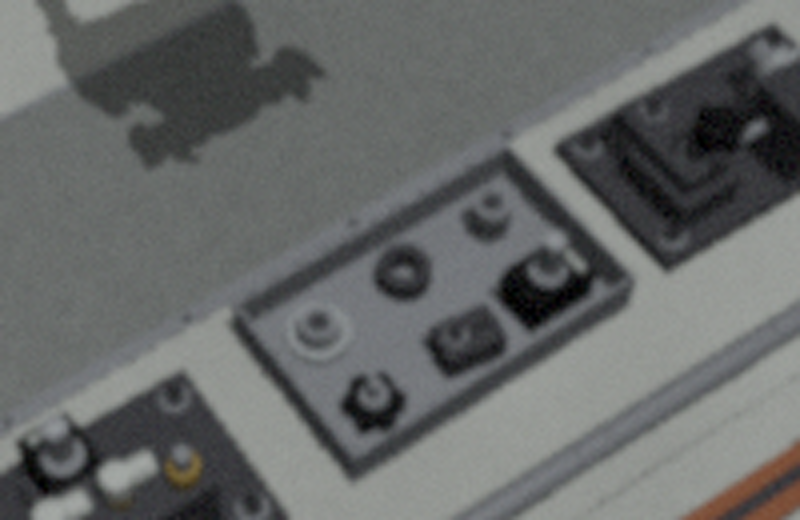

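Run:
```python
from h import *
import pickle
c=pickle.load(open("w12.pkl","rb"))
A=lambda x,y:((x+.5)/1.5-.5,(y+.5)/1.5-.5)
for n,p,z in [("near l rim",(246,169),.035),("near r rim",(527,170),.035),("edge L",(5,192),0),("edge M",(385,193),0),("edge R",(760,195),0),("rol",(213,164),.006),("adj",(567,162),.006)]: print(n,ray(c,*A(*p),z)[:2].round(4))
cs=get_calibration("scene");B=lambda x,y:(170+x/4-.4,160+y/4-.4)
for n,p,z in [("bot fr",(354,480),0),("bot fl",(630,300),0),("rim nr",(236,318),.035),("rim nl",(508,152),.035),("rol fr",(668,270),.006),("adj fl",(285,520),.006),("shaft side",(480,510),.03)]: print(n,ray(cs,*B(*p),z)[:2].round(4))
```

```text
near l rim [0.5956 0.1126]
near r rim [ 0.6014 -0.1059]
edge L [0.5694 0.3371]
edge M [0.5786 0.0045]
edge R [ 0.5867 -0.3248]
rol [0.5985 0.1503]
adj [ 0.6091 -0.1485]
bot fr [ 0.7314 -0.0983]
bot fl [0.7238 0.1221]
rim nr [ 0.6149 -0.1082]
rim nl [0.6044 0.1097]
rol fr [0.722  0.1543]
adj fl [ 0.7329 -0.1485]
shaft side [ 0.7989 -0.0571]
```

The tray lies 17 to 20 mm beyond the strip edge, about 35 to 40 mm from the units on each side, and clear of the guide shaft. The gripper hovers free, so I'm handing in.

Run:
```python
from h import *
print(get_obs()['t'], finish_job())
```

```text
the job is handed in; nothing more can be done
25.05 None
```

The job is done and handed in at 25 s. I gripped the indicator by its spindle and set it down upright in the tray's free far-left place. With the open fingers I pushed the tray's right end wall to move it about 30 mm left. Then I pushed its near wall, sliding it into the wide gap between the roller unit and the adjuster.

**Last checks (wrist and scene pictures):**
- **Parts:** the indicator and all five parts stand upright in the tray, and the indicator is clear of its neighbours and the walls.
- **Position:** the tray's near side is about 17–20 mm beyond the strip edge. It has about 35–40 mm of clearance to the units on each side, and its far side is at x ≈ 0.73, short of the guide shaft.
- **Gripper:** it hung free, about 0.21 m above the bed.

**Disagreements:**
- **Measurements:** the rim measured about 215 × 125 mm in the wrist pictures against the 220 × 130 mm given. Near-rim positions from the scene camera were about 10 mm farther out than from the wrist. Both put the tray beyond the edge.
- **Set-down force:** a 4 N sideways force showed for a moment as the indicator was set down. The height was as expected and the later pictures showed no contact.

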